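# Moving-read test of the tag reader on a coasting bench carousel

## Robot

A 7-joint arm with a two-finger parallel gripper is mounted at the origin on the work surface. World frame = base frame: x ahead of the robot, y to its left, z up, the work surface at z = 0. Lengths are in m, angles in rad, forces in N, time in s.
With the tool pointing down it reaches from about 0.425 to 0.8 m from the base axis. Payload 8.3 kg.
Tool frame: the origin (TCP) lies at the very end of the fingers, on their centre line; the grasp point (between the pads) lies 19 mm behind it; x points along the fingers, y is the direction in which the jaws open and shut, and the axes are right-handed (so a half turn about x gives the same grasp; the last joint's range is limited). The gripper opens to 85 mm and grips with 20 to 120 N. Pads are 22 mm wide; open, the fingers measure 114 mm over their backs; the gripper's body (76 mm by 85 mm) begins 54 mm behind the grasp point. The pads swing forward as they close: fully open they stand 13 mm farther back than shut.
Start: joints at [1.212, 0.383, 0.016, 1.37, -0.006, 1.388, -0.046], TCP at [0.182, -0.598, 0.198] pointing down, gripper open.
Joint ranges: [-2.95, 2.95], [-0.25, 2.06], [-1.52, 1.56], [0.18, 2.33], [-1.44, 4.58], [0.02, 2.06], [-3.01, 3.01]. Speed limits (rad/s): [2.39, 2.39, 3.01, 3.01, 3.14, 3.14, 3.14].

## Interface

Orientations are given as a unit quaternion [x, y, z, w].
In Python, from plant import readout, viewer, ctrl gives the robot as it stands. The module is installed in compiled form; this text tells all that it offers.
- The arm moves only by the tool apply_moves, never from a script. Its argument "series" is a list that holds one entry, the list of rows, each a list of 7 numbers: the shift along the tool's x, y, z in mm, then the turn, a rotation vector about the tool's x, y, z in degrees, then the finger opening in mm, from 0 to 85.4. In form: [[[dx, dy, dz, ax, ay, az, gripper], ...]]. A call has 1 to 10 rows; each row is the pose to reach, as a shift and turn from the pose commanded when the call began, along the tool's axes at that moment; what a row does not reach only later rows make up. A row lasts 1/8 s, in which the tool goes at most 62.5 mm and 10.7 degrees, less where a joint would pass 70% of its speed; a pose out of reach is approached as far as the arm can. A call with a gripper value outside its range is refused whole. The fingers move at their own pace and stop on an object; "newtons" is the grip in N (left out, the last holds). Time passes only in rows, so rows that repeat a pose let the fingers close. It gives the time, the measured TCP pose, the force and the opening at its end, in the units of the state.
- readout.sense(): the state, without advancing time (a new reading comes with each control period).
- viewer.get_image(name): name is "scene" or "top" or "wrist"; returns a dict with "image" (384x512x3 uint8, blue, green, red), "range_z" (384x512 float32, m along the optical axis (not along the pixel's ray), 0 where there is no reading), "fx", "fy", "cx", "cy" (pixels), "extrinsics" (4x4, takes a point from world to camera coordinates). Camera axes: x right, y up, looking along -z (the intrinsics and any distortion apply to the point x, -y, -z); pixel columns grow to the right and rows downward; lengths in m; the calibration is good to about 2 mm. A picture is of the moment at which its call begins.
- ctrl.job_done(): hands the job in, once; it reports no verdict.
The state is a dict: "t": time; "joint_pos": joint angles; "joint_vel": joint speeds; "joint_torque": joint torques, N m; "ee_pos": TCP position; "tool_rot": TCP orientation; "force": force on the tool from outside, world axes, zero at the start; "torque": the same for the moment, N m; "opening": finger opening in m.
Only numpy, scipy, OpenCV 4.12 (cv2) and the standard library are available. Lean on these libraries where they do the work, as an engineer would, in place of code of your own. Each camera call takes 0.05 s, during which the arm holds its last target. There are 200 camera calls.

## Task

Do the moving-read test: set the carousel coasting freely (its upright knob is there to be pushed) at between one turn in 4 seconds and one turn in 15 seconds; with the tag reader taken from its dock, and while the carousel still coasts untouched at such a speed, keep the reader upright with its round face centred over the moving white tag and about 20 mm above it for more than five unbroken seconds. Never spin the carousel faster than one turn in 3 seconds, do not knock the reader against it or tip the reader over, and leave the bin, the reel and the screwdriver alone. The program finishes while holding the reader upright and still, raised clear above the whole carousel, with nothing touching the carousel.

Things in the scene. Friction and masses are not known exactly. Their poses are not given: they have to be found in the camera images.
- foot: fixed grey round foot of the carousel, 200 mm diameter; origin on the bench under the carousel's upright axis. On it turns a rigid aluminium disc of 290 mm diameter, upper side 46 mm above the bench, carrying two blue open bins (105 x 85 x 38 mm, tops at 84 mm), a black knob and a tag post.
- carousel (a joint): angle of the carousel about the axis, rad, counter-clockwise from above positive, no stops; at 0 the knob lies towards the foot's +x, the tag towards its -x. Low-friction bearing: nominal inertia 0.0165 kg m2, viscous drag 0.0005 N m s/rad, dry friction 0.0002 N m: left alone it loses about 3 percent of its speed plus 0.012 rad/s each second; mass nominal 1.6 kg, varying 0.75 to 1.35 times.
- knob (a point): centre of the top of the black spin knob, 131 mm above the bench, on the disc at 110 mm from the axis; the knob is a cylinder of 26 mm diameter from 86 to 131 mm above the bench, on a 12 mm steel stem. It is fixed to the disc and stands higher than all else on the carousel.
- tag (a point): centre of the upper side of the white round tag, 42 mm diameter, 97 mm above the bench, on a grey square post 36 mm wide, at 110 mm from the axis, straight across the axis from the knob; turns with the carousel.
- reader: loose tag reader, 0.25 kg, standing on its dock: black round foot 56 mm diameter, 22 mm high, whose flat underside is the reading face; above it a grey upright handle 44 mm along the reader's x, 32 mm along its y, its top 128 mm above the face. Origin at the centre of the face, z up along the handle. Grip it across the 32 mm, some 100 mm above the face.
- dock: fixed black charging dock, flat plate 100 x 100 x 8 mm on the bench, on which the reader stands; origin at the centre of its underside
- bin: loose blue open bin, 150 x 100 x 60 mm, on the bench, a bystander; origin under its centre
- reel: loose empty white plastic reel, 90 mm diameter, 50 mm high, on the bench, a bystander; origin under its centre
- driver: loose screwdriver with a yellow handle lying on the bench, a bystander
Things that resemble listed ones, but are neither listed nor needed, are in the scene too. There is more than one size of the reader; the job needs the middle-sized.

How it is judged:
By the outcome, as a careful person would: the job done as asked, in the order asked, and still so for the second after the job is handed in, while the arm keeps its last pose, push and grip.
It also fails if it takes over 48 s, if anything falls off the work surface, if the arm or the gripper's body presses on something with over 40 N, if the wrist force passes 120 N, or if a joint passes its speed limit or range.

## Working session

There is one attempt and no reset: what is moved stays moved. The work goes in short steps, Python scripts to look and compute and a tool call to move; the robot and the scene stay as the last step left them, time stands still between calls to the robot, and variables do not carry over. Pictures are saved under pics/ and viewed, about 8 in all and at most 12, crops included, and the job is handed in when it is done.

Besides the shell and the picture viewer there is one more tool, called after ">>>" by a JSON object that holds its "fn" and its "kwargs", one argument or row to a line. apply_moves: Moves the arm, as the interface text tells. Its arguments: {"type":"object","properties":{"series":{"type":"array"},"newtons":{"type":"number"}},"required":["series"]}

```bash
mkdir -p pics; cat > h.py <<'E'
import numpy as np, cv2
from plant import readout, viewer, ctrl
from scipy.spatial.transform import Rotation as R
def grab(n, save=None):
    d=viewer.get_image(n)
    if save: cv2.imwrite('pics/'+save, d['image']); np.savez('pics/'+save[:-4]+'.npz', **d)
    return d
def load(s): return dict(np.load('pics/'+s+'.npz'))
def pt(d,u,v,z=None):
    """world point of pixel; from depth, or on plane height z"""
    T=np.linalg.inv(d['extrinsics'])
    ray=np.array([(u-d['cx'])/d['fx'],-(v-d['cy'])/d['fy'],-1.0])
    if z is None:
        r=d['range_z'][int(round(v)),int(round(u))]
    else:
        r=(z-T[2,3])/(T[:3,:3]@ray)[2]
    return T[:3,:3]@(ray*r)+T[:3,3]
def proj(d,p):
    c=d['extrinsics'][:3,:3]@np.array(p)+d['extrinsics'][:3,3]
    return np.array([d['cx']+d['fx']*c[0]/-c[2], d['cy']-d['fy']*c[1]/-c[2]])
E
python3 - <<'E'
from h import *
a=grab('scene','s1.png');b=grab('top','t1.png')
s=readout.sense();print(s)
for d in(a,b):print(d['fx'],d['fy'],d['cx'],d['cy'],[k for k in d],d['extrinsics'].round(3))
E
```

```text
{'t': 0.1, 'joint_pos': array([ 1.21213004,  0.38416848,  0.01637393,  1.37101125, -0.00627387,
        1.38819968, -0.04647435]), 'joint_vel': array([ 0.00167041, -0.00076339, -0.000108  , -0.00312852,  0.0006207 ,
       -0.00135392,  0.00046499]), 'joint_torque': array([ 4.33779162e-03, -6.29125142e+01,  8.48250948e-01, -3.72752595e+01,
        1.67874678e-02,  1.04887513e-02, -4.15840930e-05]), 'ee_pos': array([ 0.1820534 , -0.59737977,  0.19688706]), 'tool_rot': array([-0.69927579, -0.10482622,  0.69949148, -0.1036171 ]), 'force': array([0.33554103, 0.53138745, 0.43848107]), 'torque': array([0.01439653, 0.03135905, 0.01644623]), 'opening': 0.08532289177163833}
461.059371863166 461.059371863166 252.01837293700044 191.95204606307047 ['image', 'range_z', 'fx', 'fy', 'cx', 'cy', 'extrinsics'] [[ 0.432  0.902 -0.018 -0.257]
 [-0.576  0.291  0.764  0.198]
 [ 0.695 -0.32   0.644 -1.657]
 [ 0.     0.     0.     1.   ]]
387.4651000086715 387.4651000086715 259.57082287557387 188.1703346044192 ['image', 'range_z', 'fx', 'fy', 'cx', 'cy', 'extrinsics'] [[ 1.300e-02 -1.000e+00  1.000e-03 -0.000e+00]
 [ 9.930e-01  1.300e-02  1.170e-01 -4.930e-01]
 [-1.170e-01 -0.000e+00  9.930e-01 -1.048e+00]
 [ 0.000e+00  0.000e+00  0.000e+00  1.000e+00]]
```

View pics/t1.png

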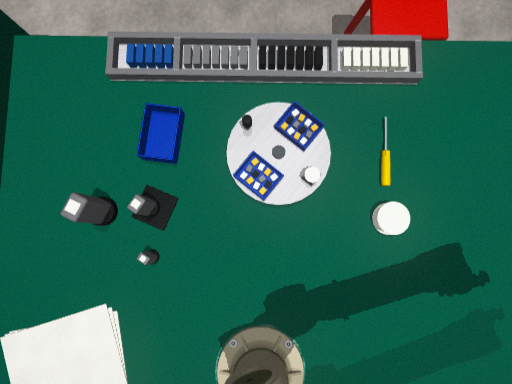

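View pics/s1.png

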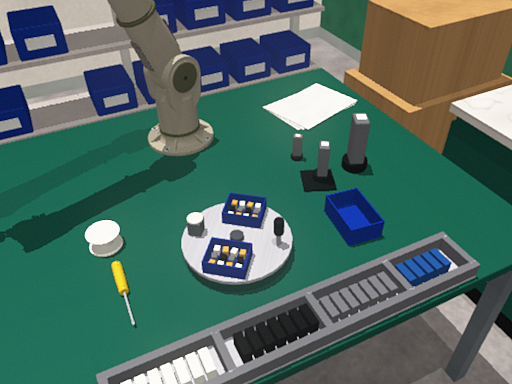

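The middle-sized reader candidates in the top picture are the large one at (75,208), the one on the dock at (140,205) and the small one at (148,257). The one on the dock fits the description. The knob is at (247,122), the tag at (312,175) and the hub at (279,152). I'll confirm with one enlarged crop and depth.

```bash
python3 - <<'E'
from h import *
a=load('s1');b=load('t1')
c1=cv2.resize(b['image'][180:275,55:185],None,fx=4,fy=4,interpolation=cv2.INTER_CUBIC)[:380,:400*2]
c2=cv2.resize(a['image'][100:200,280:380],None,fx=3.8,fy=3.8,interpolation=cv2.INTER_CUBIC)
c1=cv2.resize(c1,(520,380));c2=c2[:,:280+100][:, :280]
cv2.imwrite('pics/c1.png',np.hstack([c1,c2]))
print('order t1: knob,hub,tag,readers')
for n,(u,v) in dict(knob=(247,122),hub=(279,152),tag=(312,175),mid=(137,202),big=(73,205),small=(147,256)).items(): print(n,pt(b,u,v).round(3))
# cloud clusters
def cloud(d):
    vv,uu=np.mgrid[:384,:512]; r=d['range_z']
    ray=np.stack([(uu-d['cx'])/d['fx'],-(vv-d['cy'])/d['fy'],-np.ones_like(r)],-1)*r[...,None]
    T=np.linalg.inv(d['extrinsics']);return ray@T[:3,:3].T+T[:3,3]
np.set_printoptions(suppress=True)
for d,nm in((b,'top'),(a,'scene')):
    P=cloud(d);ok=(d['range_z']>0)
    Z=P[...,2]
    def sel(x0,x1,y0,y1,z0,z1): return P[ok&(P[...,0]>x0)&(P[...,0]<x1)&(P[...,1]>y0)&(P[...,1]<y1)&(Z>z0)&(Z<z1)]
    for n,bx in dict(knob=(.55,.8,-.05,.2,.122,.14),tag=(.4,.7,-.3,-.03,.092,.103),disc=(.4,.8,-.25,.15,.043,.049),midtop=(.35,.6,.2,.36,.128,.145),bigtop=(.35,.6,.36,.6,.15,.3),smalltop=(.25,.4,.2,.36,.05,.12),dock=(.35,.6,.2,.4,.006,.012)).items():
        q=sel(*bx)
        if len(q)>3:
            m=cv2.minAreaRect((q[:,:2]*1000).astype(np.float32)); print(nm,n,len(q),q.mean(0).round(3),'zmax',q[:,2].max().round(3),'rect',np.round(m[0],0),np.round(m[1],0),round(m[2],1))
E
```

```text
order t1: knob,hub,tag,readers
knob [0.651 0.041 0.133]
hub [ 0.589 -0.045  0.063]
tag [ 0.521 -0.13   0.098]
mid [0.441 0.309 0.141]
big [0.428 0.444 0.189]
small [0.306 0.294 0.087]
top knob 82 [0.657 0.042 0.132] zmax 0.137 rect [658.  42.] [23. 25.] 89.4
top tag 202 [ 0.522 -0.13   0.098] zmax 0.102 rect [ 523. -131.] [39. 40.] 46.3
top disc 4532 [ 0.586 -0.041  0.047] zmax 0.049 rect [590. -42.] [289. 285.] 36.9
top midtop 224 [0.437 0.313 0.137] zmax 0.142 rect [437. 314.] [31. 44.] 55.4
top bigtop 653 [0.423 0.44  0.18 ] zmax 0.191 rect [424. 445.] [47. 63.] 64.4
top smalltop 153 [0.301 0.3   0.083] zmax 0.094 rect [300. 303.] [30. 23.] 59.4
top dock 824 [0.45  0.292 0.009] zmax 0.012 rect [478. 305.] [179. 257.] 82.7
scene knob 82 [0.663 0.044 0.13 ] zmax 0.136 rect [661.  45.] [23. 25.] 32.0
scene tag 162 [ 0.525 -0.128  0.098] zmax 0.103 rect [ 524. -128.] [41. 44.] 61.4
scene disc 3405 [ 0.615 -0.043  0.047] zmax 0.049 rect [597. -45.] [288. 279.] 53.0
scene midtop 111 [0.443 0.315 0.136] zmax 0.141 rect [438. 318.] [30. 47.] 57.9
scene bigtop 333 [0.437 0.44  0.176] zmax 0.192 rect [425. 447.] [47. 68.] 70.1
scene smalltop 128 [0.307 0.303 0.075] zmax 0.096 rect [304. 305.] [30. 24.] 62.8
scene dock 497 [0.47  0.296 0.009] zmax 0.012 rect [488. 307.] [139. 248.] 75.0
```

View pics/c1.png

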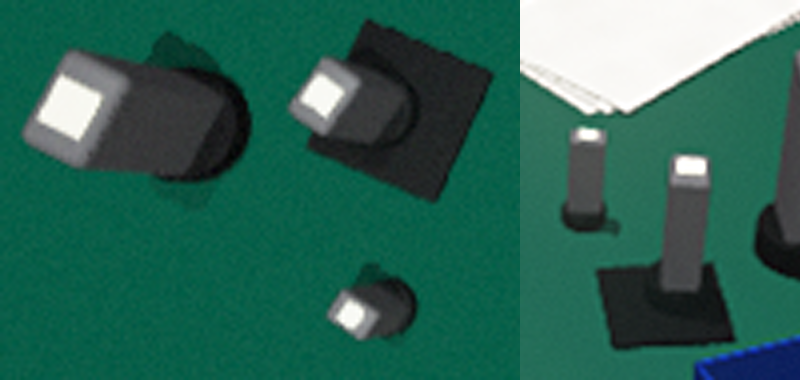

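The crop confirms that the reader on the dock is the middle one. Its top is at 136 mm and its handle measures 31×44 mm. The large one is 191 mm high and the small one about 94 mm. Knob to tag measures 219 mm against a nominal 220 mm, so the carousel centre is at about (0.5915, -0.0435). Next I work out the move vectors.

```bash
cat >> h.py <<'E'
C=np.array([.5915,-.0435])
def tool(s=None):
    s=s or readout.sense(); return s['ee_pos'],R.from_quat(s['tool_rot'])
E
python3 - <<'E'
from h import *
p,r=tool();M=r.as_matrix();print(M.round(3))
yaw=np.degrees(np.arctan2(M[1,1],M[0,1]));print('y axis yaw',yaw)
for tgt in (57,-123):
    G=np.column_stack([[0,0,-1],[np.cos(np.radians(tgt)),np.sin(np.radians(tgt)),0],[0,0,0]]);G[:,2]=np.cross(G[:,0],G[:,1])
    print(tgt,'rotvec tool deg',np.degrees((r.inv()*R.from_matrix(G)).as_rotvec()).round(1),'z',G[:,2].round(3))
th=np.radians(51.9);k=C+.11*np.array([np.cos(th),np.sin(th)]);t=np.array([-np.sin(th),np.cos(th)])
q=k-t*.055
for z in(.2,.103): print('prepush',q.round(3),(M.T@(np.array([*q,z])-p)*1000).round(1))
E
```

```text
[[-0.001  0.292 -0.957]
 [ 0.002 -0.957 -0.292]
 [-1.    -0.002  0.   ]]
y axis yaw -73.04839454671635
57 rotvec tool deg [-1.3e+02 -1.0e-01  1.0e-01] z [ 0.839 -0.545  0.   ]
-123 rotvec tool deg [50.   0.   0.1] z [-0.839  0.545  0.   ]
prepush [0.703 0.009] [  -2.4 -428.4 -674.8]
prepush [0.703 0.009] [  94.6 -428.2 -674.8]
```

>>> {"fn": "apply_moves", "kwargs": {
  "series": [
    [[0,-27,-42,-8,0,0,0],[0,-54,-84,-16,0,0,0],[0,-80,-127,-24,0,0,0],[0,-107,-169,-32,0,0,0],[0,-134,-211,-41,0,0,0],[0,-161,-253,-49,0,0,0],[0,-187,-295,-57,0,0,0],[0,-214,-338,-65,0,0,0],[0,-241,-380,-73,0,0,0],[0,-268,-422,-81,0,0,0]]
  ],
  "newtons": 40
}}

```text
t: 1.35
ee_pos: [0.5084, -0.2171, 0.1975]
tool_rot: [0.463, 0.535, -0.463, 0.534]
force: [0.6, -0.8, -0.4]
opening: -0.0002
```

```bash
cat >> h.py <<'E'
def to(xyz,yaw,s=None):
    """tool-axes shift mm and rotvec deg from commanded(~measured) pose to target, pointing down"""
    p,r=tool(s);c,sn=np.cos(np.radians(yaw)),np.sin(np.radians(yaw))
    G=np.column_stack([[0,0,-1],[c,sn,0],[sn,-c,0]])
    return np.r_[r.as_matrix().T@(np.array(xyz)-p)*1000, np.degrees((r.inv()*R.from_matrix(G)).as_rotvec())].round(1)
E
python3 - <<'E'
from h import *
s=readout.sense();print(s['t'],s['ee_pos'],s['joint_pos'].round(2),to((.703,.009,.2),57))
E
```

```text
1.35 [ 0.50835614 -0.21713229  0.19753208] [ 0.72  0.26 -0.46  1.56  0.12  1.35  0.4 ] [  -2.5  224.9 -196.1  -48.8   -0.     0. ]
```

>>> {"fn": "apply_moves", "kwargs": {
  "series": [
    [[0,37,-33,-8,0,0,0],[0,75,-65,-16,0,0,0],[0,112,-98,-24,0,0,0],[0,150,-131,-33,0,0,0],[0,190,-165,-41,0,0,0],[0,225,-196,-49,0,0,0],[30,225,-196,-49,0,0,0],[65,225,-196,-49,0,0,0],[94,225,-196,-49,0,0,0],[94,225,-196,-49,0,0,0]]
  ]
}}

```text
t: 2.6
ee_pos: [0.7014, 0.0063, 0.1004]
tool_rot: [0.2, 0.68, -0.202, 0.676]
force: [0.1, 0.1, 0.3]
opening: 0.0001
```

```bash
python3 - <<'E'
from h import *
s=readout.sense();print(s['t'],s['ee_pos'],s['joint_pos'].round(2),to((.703,.009,.103),57))
grab('wrist','w1.png')
th=np.radians(51.9);k=C+.11*np.array([np.cos(th),np.sin(th)])
print('to knob',to((*k,.103),57), k)
E
```

```text
2.6 [0.70142074 0.00626647 0.10040436] [ 0.31  0.69 -0.62  1.23  0.39  1.35  0.71] [-2.6  3.1 -0.2 -0.  -0.3  0.2]
to knob [ -0.    7.  -56.2  -0.1  -0.1   0.1] [0.65937395 0.04306285]
```

View pics/w1.png

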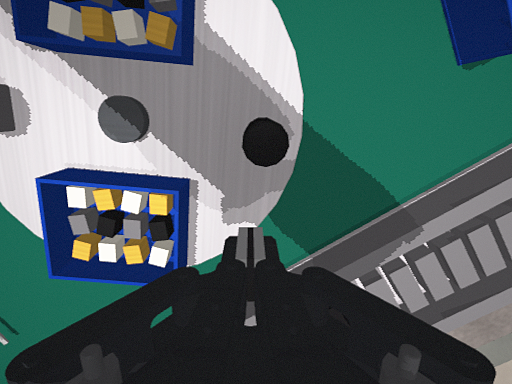

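>>> {"fn": "apply_moves", "kwargs": {
  "series": [
    [[-3,5,-14,0,0,0,0],[-3,6,-27,0,0,0,0],[-3,6,-33,0,0,0,0],[-3,6,-39,0,0,0,0],[-3,6,-46,0,0,0,0],[-3,5,-55,0,0,0,0],[-3,3,-66,0,0,0,0],[-3,0,-79,0,0,0,0],[-3,-5,-93,0,0,0,0],[-40,-5,-85,0,0,0,0]]
  ]
}}

```text
t: 3.9
ee_pos: [0.6254, 0.0496, 0.1412]
tool_rot: [0.199, 0.68, -0.201, 0.676]
force: [0.9, -0.2, 0.8]
opening: -0.0001
```

```bash
cat >> h.py <<'E'
def carousel():
    """angle of carousel (deg) from the white tag / black knob tops in the top view (depth), with time"""
    t=readout.sense()['t'];d=viewer.get_image('top')
    vv,uu=np.mgrid[:384,:512]; r=d['range_z']
    T=np.linalg.inv(d['extrinsics'])
    P=(np.stack([(uu-d['cx'])/d['fx'],-(vv-d['cy'])/d['fy'],-np.ones_like(r)],-1)*r[...,None])@T[:3,:3].T+T[:3,3]
    o=P[...,:2]-C; rho=np.hypot(o[...,0],o[...,1]); Z=P[...,2]; br=d['image'].min(-1)
    out=[]
    for m,off in (((abs(rho-.11)<.035)&(abs(Z-.097)<.007)&(br>110),180),((abs(rho-.11)<.03)&(abs(Z-.131)<.007)&(d['image'].max(-1)<70),0)):
        if m.sum()>25:
            q=cv2.minEnclosingCircle((o[m]*1000).astype(np.float32)); c=o[m].mean(0)*1000
            out.append((int(m.sum()),round((np.degrees(np.arctan2(c[1],c[0]))+off)%360,2),round(float(np.hypot(*c)),1)))
        else: out.append(None)
    return t,out
E
python3 - <<'E'
from h import *
s=readout.sense();print(s['t'],s['ee_pos'],s['force'])
for i in range(4): print(carousel())
print(to((.437,.315,.25),57), to((.437,.315,.25),-123))
E
```

```text
3.9 [0.6254241  0.04964395 0.14115344] [ 0.93946303 -0.19832272  0.84373451]
(3.9, [(47, np.float64(57.54), 117.9), None])
(3.95, [(36, np.float64(57.86), 118.9), None])
(4.0, [(38, np.float64(57.97), 118.8), None])
(4.05, [(38, np.float64(57.89), 118.3), None])
[-1.057e+02  1.178e+02 -3.064e+02 -1.000e-01  1.000e-01 -1.000e-01] [-1.057e+02  1.178e+02 -3.064e+02  1.799e+02 -1.000e-01 -1.000e-01]
```

```bash
python3 - <<'E'
from h import *
a=grab('scene','s2.png');b=grab('top','t2.png')
cv2.imwrite('pics/v2.png',np.hstack([cv2.resize(a['image'][150:330,120:380],(400,277)),cv2.resize(b['image'][80:260,180:440],(400,277))]))
print(proj(b,(.52,-.13,.097)))
E
```

```text
[311.85365711 175.52230147]
```

View pics/v2.png

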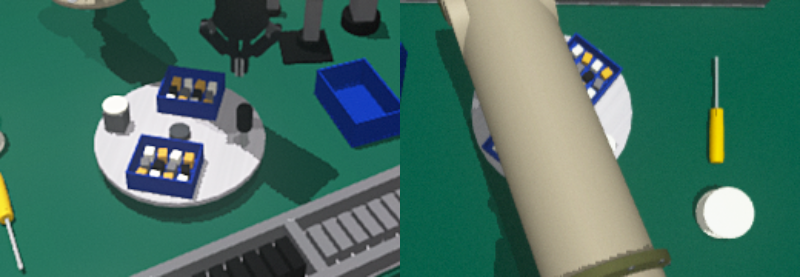

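```bash
python3 - <<'E'
from h import *
a=load('s2');a1=load('s1');s=readout.sense();print(s['t'],s['ee_pos'],s['joint_vel'].round(3))
print('tcp px',proj(a,s['ee_pos']),'knob0 px',proj(a,(.659,.043,.131)))
def ang(d):
    vv,uu=np.mgrid[:384,:512]; r=d['range_z'];T=np.linalg.inv(d['extrinsics'])
    P=(np.stack([(uu-d['cx'])/d['fx'],-(vv-d['cy'])/d['fy'],-np.ones_like(r)],-1)*r[...,None])@T[:3,:3].T+T[:3,3]
    o=P[...,:2]-C; rho=np.hypot(o[...,0],o[...,1]); Z=P[...,2]
    for z,sg in((.097,0),(.131,1)):
        m=(abs(rho-.11)<.035)&(abs(Z-z)<.005)&(r>0)&((d['image'].max(-1)<75) if sg else (d['image'].min(-1)>110))
        print(z,m.sum(),(o[m].mean(0)*1000).round(1),np.degrees(np.arctan2(*o[m].mean(0)[::-1])).round(1), P[m].mean(0).round(3))
ang(a1);ang(a)
E
```

```text
4.2 [0.62882098 0.0490064  0.14317993] [-0.002  0.009  0.003  0.002  0.001  0.002  0.002]
tcp px [274.5619396 207.9676002] knob0 px [278.0602745  219.79596884]
0.097 158 [-65.5 -83.3] -128.2 [ 0.526 -0.127  0.098]
0.131 56 [72.  86.5] 50.2 [0.663 0.043 0.131]
0.097 160 [-66.2 -84.2] -128.2 [ 0.525 -0.128  0.098]
0.131 60 [70.5 86.8] 50.9 [0.662 0.043 0.131]
```

```bash
python3 - <<'E'
from h import *
a=load('s2')
for v in range(186,214,2): print(v,[tuple(pt(a,u,v).round(3).tolist()) for u in (271,274,277)])
w=load('w1');print('wrist tip',[tuple(pt(w,u,v).round(3).tolist()) for u,v in((250,232),(244,240),(266,142),(123,120))])
T=np.linalg.inv(w['extrinsics']);print(T.round(3))
cv2.imwrite('pics/z2.png',cv2.resize(a['image'][160:250,230:320],None,fx=6,fy=6,interpolation=cv2.INTER_CUBIC))
E
```

```text
186 [(0.634, 0.036, 0.222), (0.639, 0.041, 0.224), (0.642, 0.047, 0.224)]
188 [(0.63, 0.038, 0.213), (0.638, 0.041, 0.217), (0.64, 0.048, 0.216)]
190 [(0.629, 0.039, 0.205), (0.636, 0.043, 0.209), (0.639, 0.049, 0.208)]
192 [(0.629, 0.038, 0.199), (0.638, 0.042, 0.204), (0.641, 0.048, 0.205)]
194 [(0.627, 0.039, 0.191), (0.637, 0.043, 0.197), (0.643, 0.047, 0.2)]
196 [(0.63, 0.038, 0.187), (0.636, 0.043, 0.191), (0.64, 0.049, 0.191)]
198 [(0.45, 0.133, 0.005), (0.636, 0.043, 0.184), (0.642, 0.048, 0.186)]
200 [(0.459, 0.128, 0.005), (0.459, 0.138, 0.002), (0.462, 0.147, 0.0)]
202 [(0.462, 0.127, 0.001), (0.467, 0.134, 0.002), (0.469, 0.143, -0.0)]
204 [(0.471, 0.122, 0.002), (0.473, 0.131, -0.0), (0.477, 0.139, -0.0)]
206 [(0.48, 0.117, 0.003), (0.483, 0.126, 0.002), (0.485, 0.135, -0.0)]
208 [(0.488, 0.113, 0.003), (0.49, 0.122, 0.001), (0.492, 0.131, -0.001)]
210 [(0.539, 0.087, 0.048), (0.542, 0.094, 0.047), (0.501, 0.126, 0.0)]
212 [(0.549, 0.081, 0.05), (0.549, 0.091, 0.047), (0.553, 0.098, 0.047)]
wrist tip [(0.693, 0.012, 0.145), (0.691, 0.01, 0.154), (0.659, 0.044, 0.131), (0.593, -0.041, 0.059)]
[[ 0.545 -0.804 -0.238  0.641]
 [ 0.838  0.521  0.159  0.047]
 [-0.003 -0.286  0.958  0.277]
 [ 0.     0.     0.     1.   ]]
```

View pics/z2.png

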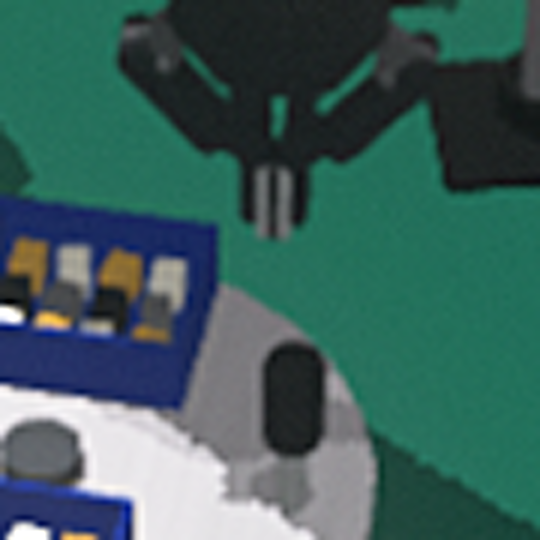

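The reported TCP and the pictures disagree. At a reported TCP of z=0.143 the depth image puts the fingertips at about z=0.182, so the real tips sit about 40 mm behind the reported TCP. That means the fingers passed over the knob (131 mm) without touching it. I'll allow for this offset and go back for a lower push.

>>> {"fn": "apply_moves", "kwargs": {
  "series": [
    [[0,5,43,0,0,0,0],[0,5,85,0,0,0,0],[38,5,85,0,0,0,0],[76,5,85,0,0,0,0],[76,5,85,0,0,0,0]]
  ]
}}

```text
t: 4.82
ee_pos: [0.7002, 0.0064, 0.063]
tool_rot: [0.2, 0.681, -0.202, 0.675]
force: [-0.3, -0.1, 0.6]
opening: 0.0
```

```bash
python3 - <<'E'
from h import *
s=readout.sense();print(s['t'],s['ee_pos'],s['force'])
k=C+.11*np.array([np.cos(np.radians(51.5)),np.sin(np.radians(51.5))]);print(to((*k,.067),57))
w=grab('wrist','w2.png');vv,uu=np.mgrid[215:262,225:275]
q=np.array([pt(w,u,v) for u,v in zip(uu.ravel(),vv.ravel())]);q=q[np.hypot(*(q[:,:2]-s['ee_pos'][:2]).T)<.018];print(np.percentile(q[:,2],[0,5,20,50]).round(3))
a=grab('scene','s3.png');
for dz in(0,.04):print(proj(a,s['ee_pos']+[0,0,dz]))
cv2.imwrite('pics/z3.png',cv2.resize(a['image'][150:250,230:340],None,fx=5,fy=5,interpolation=cv2.INTER_CUBIC))
E
```

```text
4.825 [0.70024465 0.00642082 0.06302725] [-0.33385495 -0.08947181  0.64557034]
[ -3.6   8.4 -53.5  -0.   -0.4   0.3]
[0.044 0.046 0.047 0.114]
[272.29041144 254.87793501]
[272.46272541 243.59837371]
```

View pics/z3.png

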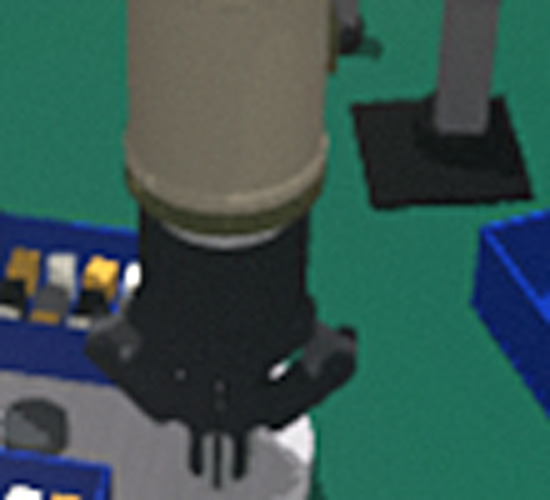

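>>> {"fn": "apply_moves", "kwargs": {
  "series": [
    [[-2,5,-13,0,0,0,0],[-2,7,-24,0,0,0,0],[-2,7,-30,0,0,0,0],[-2,7,-36,0,0,0,0],[-2,7,-43,0,0,0,0],[-2,6,-52,0,0,0,0],[-2,4,-63,0,0,0,0],[-2,1,-76,0,0,0,0],[-2,-4,-90,0,0,0,0],[-40,-4,-82,0,0,0,0]]
  ]
}}

```text
t: 6.18
ee_pos: [0.6282, 0.0488, 0.105]
tool_rot: [0.199, 0.681, -0.201, 0.676]
force: [0.7, -0.5, 0.1]
opening: 0.0001
```

```bash
cat >> h.py <<'E'
def car2(n=1,cam='scene'):
    o_=[]
    for i in range(n):
        t=readout.sense()['t'];d=viewer.get_image(cam)
        vv,uu=np.mgrid[:384,:512]; r=d['range_z'];T=np.linalg.inv(d['extrinsics'])
        P=(np.stack([(uu-d['cx'])/d['fx'],-(vv-d['cy'])/d['fy'],-np.ones_like(r)],-1)*r[...,None])@T[:3,:3].T+T[:3,3]
        o=P[...,:2]-C; rho=np.hypot(o[...,0],o[...,1]); Z=P[...,2]
        for z,sg,off in((.097,0,180),(.131,1,0)):
            m=(abs(rho-.11)<.035)&(abs(Z-z)<.005)&(r>0)&((d['image'].max(-1)<75) if sg else (d['image'].min(-1)>110))
            if m.sum()>20:
                c=o[m].mean(0)*1000;o_.append((round(t,3),'knob' if sg else 'tag',int(m.sum()),float(((np.degrees(np.arctan2(c[1],c[0]))+off)%360).round(1)),float(np.hypot(*c).round(1))))
    return o_
E
python3 - <<'E'
from h import *
s=readout.sense();print(s['t'],s['ee_pos'],s['force'])
for r in car2(4):print(r)
print(to((.437,.315,.25),57))
E
```

```text
6.175 [0.62821142 0.04881822 0.10503272] [ 0.71823713 -0.52660061  0.08495824]
(6.175, 'tag', 182, 92.5, 107.5)
(6.225, 'tag', 183, 95.9, 107.9)
(6.275, 'tag', 188, 99.3, 108.0)
(6.325, 'tag', 190, 102.8, 108.7)
[-1.417e+02  1.169e+02 -3.093e+02 -1.000e-01  1.000e-01 -1.000e-01]
```

>>> {"fn": "apply_moves", "kwargs": {
  "series": [
    [[-30,16,-42,0,0,0,85],[-60,34,-90,0,0,0,85],[-70,52,-138,0,0,0,85],[-70,70,-185,0,0,0,85],[-70,88,-232,0,0,0,85],[-70,104,-276,0,0,0,85],[-70,117,-309,0,0,0,85],[-70,117,-309,0,0,0,85]]
  ]
}}

```text
t: 7.38
ee_pos: [0.434, 0.3175, 0.1773]
tool_rot: [0.199, 0.679, -0.199, 0.678]
force: [0.2, 0.1, -0.2]
opening: 0.085
```

```bash
python3 - <<'E'
from h import *
s=readout.sense();print(s['t'],s['ee_pos'],s['joint_pos'].round(2),s['opening'])
w=grab('wrist','w4.png')
vv,uu=np.mgrid[:384,:512]; r=w['range_z'];T=np.linalg.inv(w['extrinsics'])
P=(np.stack([(uu-w['cx'])/w['fx'],-(vv-w['cy'])/w['fy'],-np.ones_like(r)],-1)*r[...,None])@T[:3,:3].T+T[:3,3]
m=(r>0)&(abs(P[...,2]-.136)<.004)&(np.hypot(P[...,0]-.437,P[...,1]-.315)<.05)
q=P[m];print(len(q),q.mean(0).round(4),[np.round(x,1) for x in cv2.minAreaRect((q[:,:2]*1000).astype(np.float32))])
cv2.polylines(w['image'],[proj(w,s['ee_pos']).astype(int).reshape(1,1,2)],True,(0,0,255),5)
cv2.imwrite('pics/w4b.png',w['image'])
print(to((.437,.315,.05),57));print(car2(1))
E
```

```text
7.375 [0.43402723 0.31750322 0.17726714] [ 0.    0.31 -0.85  1.61  0.24  1.33  0.12] 0.0850463224950226
1674 [0.4364 0.3173 0.136 ] [array([437.4, 316.8]), array([31.3, 42.4]), np.float64(56.5)]
[ 1.271e+02  4.000e-01  1.300e+00  1.000e-01 -0.000e+00  1.000e-01]
[(7.425, 'tag', 207, 174.9, 111.6), (7.425, 'knob', 51, 173.0, 107.2)]
```

View pics/w4b.png

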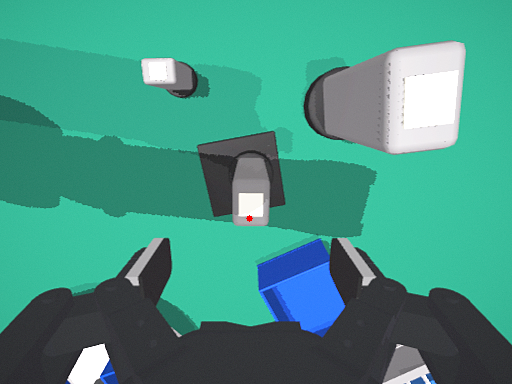

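>>> {"fn": "apply_moves", "kwargs": {
  "series": [
    [[35,1,3,0,0,0,85],[75,1,3,0,0,0,85],[110,1,3,0,0,0,85],[127,1,3,0,0,0,85],[127,1,3,0,0,0,15],[127,1,3,0,0,0,15],[127,1,3,0,0,0,15],[127,1,3,0,0,0,15]]
  ],
  "newtons": 60
}}

```text
t: 8.48
ee_pos: [0.4412, 0.3144, 0.0523]
tool_rot: [0.202, 0.677, -0.201, 0.679]
force: [-0.5, -2.0, 6.8]
opening: 0.0313
```

```bash
python3 - <<'E'
from h import *
s=readout.sense();print(s['t'],s['ee_pos'],s['opening'],s['force']);print(car2(2))
print(to((.475,.13,.25),57))
E
```

```text
8.475 [0.44122857 0.31442634 0.05227673] 0.03130218216495022 [-0.52626102 -1.96682618  6.83294913]
[(8.475, 'tag', 175, 239.7, 107.5), (8.475, 'knob', 60, 241.5, 107.1), (8.525, 'tag', 169, 242.9, 110.1), (8.525, 'knob', 62, 244.5, 106.8)]
[-1.978e+02 -1.358e+02  1.292e+02 -1.000e-01  1.000e-01 -1.000e-01]
```

>>> {"fn": "apply_moves", "kwargs": {
  "series": [
    [[-15,0,0,0,0,0,15],[-50,0,0,0,0,0,15],[-100,0,0,0,0,0,15],[-150,0,0,0,0,0,15],[-198,-20,27,0,0,0,15],[-198,-50,67,0,0,0,15],[-198,-84,111,0,0,0,15],[-198,-118,156,0,0,0,15],[-198,-150,200,0,0,0,15],[-198,-168,223,0,0,0,15]]
  ]
}}

```text
t: 9.82
ee_pos: [0.5363, 0.0478, 0.2494]
tool_rot: [0.202, 0.677, -0.203, 0.678]
force: [-0.5, 1.0, -2.0]
opening: 0.0317
```

>>> {"fn": "apply_moves", "kwargs": {
  "series": [
    [[0,0,0,0,0,0,15],[0,0,0,0,0,0,15],[0,0,0,0,0,0,15],[0,0,0,0,0,0,15]]
  ]
}}

```text
t: 10.32
ee_pos: [0.5355, 0.0526, 0.2491]
tool_rot: [0.201, 0.678, -0.2, 0.678]
force: [-0.8, -0.4, -3.1]
opening: 0.0313
```

```bash
cat >> h.py <<'E'
import json
def cloud(d):
    vv,uu=np.mgrid[:384,:512]; r=d['range_z'];T=np.linalg.inv(d['extrinsics'])
    return (np.stack([(uu-d['cx'])/d['fx'],-(vv-d['cy'])/d['fy'],-np.ones_like(r)],-1)*r[...,None])@T[:3,:3].T+T[:3,3]
def log(n,cams=('scene','top')):
    """log tag centre fixes [t, cam, x, y, n] (plane z=.097 from pixel centroid of white tag)"""
    for i in range(n):
        for cam in cams:
            t=readout.sense()['t'];d=viewer.get_image(cam);P=cloud(d);o=P[...,:2]-C
            m=(abs(np.hypot(o[...,0],o[...,1])-.11)<.04)&(abs(P[...,2]-.097)<.006)&(d['image'].min(-1)>110)
            k,l,st,ce=cv2.connectedComponentsWithStats(m.astype(np.uint8))
            if k<2: continue
            j=1+st[1:,4].argmax()
            if st[j,4]<60: continue
            (u,v)=ce[j];p=pt(d,u,v,.097)
            row=[t,cam,p[0],p[1],int(st[j,4])];open('log.txt','a').write(json.dumps(row)+'\n')
            a=np.degrees(np.arctan2(p[1]-C[1],p[0]-C[0]))%360
            print(round(t,3),cam,st[j].tolist(),p.round(4),round(a,1),(np.hypot(*(p[:2]-C))*1000).round(1))
E
python3 - <<'E'
from h import *
s=readout.sense();print(s['t'],s['ee_pos'],s['tool_rot'],s['opening'],s['force'])
log(2)
for cam in('scene','wrist'):
    d=grab(cam,'r_%s.png'%cam);P=cloud(d);h=P[...,2]-s['ee_pos'][2];rr=np.hypot(P[...,0]-s['ee_pos'][0],P[...,1]-s['ee_pos'][1])
    m=(d['range_z']>0)&(rr<.045)&(h<.02)&(h>-.06);q=P[m]-s['ee_pos']
    print(cam,m.sum(),np.percentile(q[:,2],[0,1,5,20]).round(4) if m.sum() else '')
    # foot
    f=q[q[:,2]<-.022+.0];print('foot',len(f),f.min(0).round(4) if len(f) else '',f.max(0).round(4) if len(f) else '')
a=load('r_scene');u,v=proj(a,s['ee_pos']).astype(int);print(u,v)
cv2.imwrite('pics/rz.png',cv2.resize(a['image'][max(v-70,0):v+60,u-70:u+70],None,fx=4,fy=4,interpolation=cv2.INTER_CUBIC))
E
```

```text
10.325 [0.53548891 0.05261375 0.24908644] [ 0.20053252  0.67800225 -0.20040035  0.67818829] 0.03129320412577168 [-0.7848518  -0.41671225 -3.06316187]
10.325 scene [219, 192, 15, 12, 137] [ 0.4855 -0.024   0.097 ] 169.6 107.8
10.425 scene [215, 192, 15, 13, 137] [ 0.4834 -0.0351  0.097 ] 175.5 108.4
scene 407 [-0.0451 -0.0415 -0.0383 -0.0298]
foot 181 [-0.029  -0.0258 -0.0451] [ 0.0276  0.0288 -0.0221]
wrist 1846 [-0.0417 -0.0401 -0.0345 -0.0237]
foot 1011 [-0.0309 -0.0259 -0.0417] [ 0.0186  0.0288 -0.022 ]
258 153
```

View pics/rz.png

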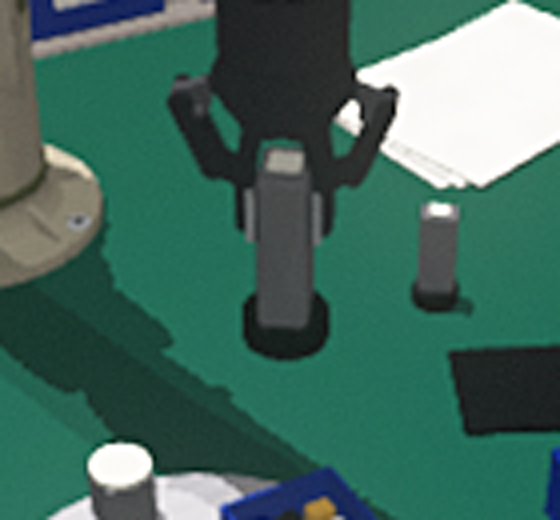

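```bash
python3 - <<'E'
import contextlib,io
from h import *
with contextlib.redirect_stdout(io.StringIO()): log(24,('scene',))
E
tail -1 log.txt
```

```text
[11.775, "scene", 0.5594321342666692, -0.14582739371349784, 178]
```

>>> {"fn": "apply_moves", "kwargs": {
  "series": [
    [[0,0,0,0,0,0,15],[0,0,0,0,0,0,15],[0,0,0,0,0,0,15],[0,0,0,0,0,0,15],[0,0,0,0,0,0,15],[0,0,0,0,0,0,15],[0,0,0,0,0,0,15],[0,0,0,0,0,0,15]]
  ]
}}

```text
t: 12.82
ee_pos: [0.5357, 0.0515, 0.2488]
tool_rot: [0.201, 0.678, -0.201, 0.678]
force: [-0.1, -0.3, -2.0]
opening: 0.0316
```

```bash
python3 - <<'E'
import contextlib,io
from h import *
with contextlib.redirect_stdout(io.StringIO()): log(24,('scene',))
E
tail -1 log.txt
```

```text
[13.975, "scene", 0.7024196135268952, -0.028519964933384045, 205]
```

>>> {"fn": "apply_moves", "kwargs": {
  "series": [
    [[0,0,0,0,0,0,15],[0,0,0,0,0,0,15],[0,0,0,0,0,0,15],[0,0,0,0,0,0,15],[0,0,0,0,0,0,15],[0,0,0,0,0,0,15],[0,0,0,0,0,0,15],[0,0,0,0,0,0,15]]
  ]
}}

```text
t: 15.02
ee_pos: [0.5357, 0.0515, 0.2488]
tool_rot: [0.201, 0.678, -0.201, 0.678]
force: [0.5, 0.4, -2.0]
opening: 0.0314
```

```bash
cat > fit.py <<'E'
from h import *
from scipy.optimize import least_squares
def fit():
    L=[json.loads(x) for x in open('log.txt')];t=np.array([l[0] for l in L]);X=np.array([l[2:4] for l in L]);N=np.array([l[4] for l in L])
    k=N>np.median(N)*.85; t,X,N=t[k],X[k],N[k]
    t0=15.0
    def model(q,tt):
        # w' = -a w - b
        w0,th0,a,b,cx,cy=q; s=tt-t0
        th=th0+(w0+b/a)/a*(1-np.exp(-a*s))-b/a*s
        return np.c_[cx+.11*np.cos(th),cy+.11*np.sin(th)],th
    f=lambda q: np.r_[((model(q,t)[0]-X)/.001).ravel(),(q[2]-.03)/.006,(q[3]-.012)/.003,(q[4:]-C)/.002]
    a0=np.arctan2(*(X[-1]-C)[::-1])
    best=min((least_squares(f,[w,p,.03,.012,*C],loss='soft_l1') for w in(.7,.85,1.) for p in np.arange(0,6.3,.7)),key=lambda r:r.cost)
    return best.x,model,t,X,t0
if __name__=='__main__':
    with __import__('contextlib').redirect_stdout(None): log(10,('scene',))
    q,model,t,X,t0=fit();e=(model(q,t)[0]-X)*1000
    print('q',q.round(4),'rms',np.sqrt((e**2).mean(0)).round(1),len(t))
    now=readout.sense();print(now['t'],now['ee_pos'])
    for i in range(0,len(t),6): print(t[i].round(2),np.degrees(model(q,t[i:i+1])[1])%360,e[i].round(1))
E
python3 fit.py
```

```text
q [ 0.8323  0.9905  0.0284  0.0116  0.5932 -0.0416] rms [0.2 0.3] 54
15.525 [0.53574265 0.05151013 0.24882903]
10.82 [199.35753101] [-0.1 -0.1]
11.12 [216.2447841] [-0.3  0. ]
11.42 [232.92928893] [ 0.1 -0.1]
11.72 [249.41276403] [-0.5 -0.1]
13.02 [318.55942212] [0.3 0. ]
13.32 [333.99916708] [-0.1  0. ]
13.62 [349.24843319] [-0.3 -0.1]
13.92 [4.30883499] [ 0.  -0.1]
15.22 [67.42692245] [-0.3  0.2]
```

The fit is very tight, with an rms of 0.3 mm. The speed is 0.83 rad/s at t=15 s. The reader hangs over the ring at about 122° and the tag gets there at about 16.4 s. Next I plan the tracking rows.

```bash
cat > plan.py <<'E'
import sys
from fit import *
# plan.py lead z1 n mode ; prints rows from commanded pose in cmd.json to track the tag
OFF=np.array([-.0015,.002])   # reader centre minus TCP
lead=float(sys.argv[1]);zs=eval(sys.argv[2]);n=len(zs)
s=readout.sense();st=json.load(open('cmd.json'));M=np.array(st['M']);p0=np.array(st['p'])
if 'q' not in st:
    st['q']=fit()[0].tolist()
q=np.array(st['q']);model=fit()[1]
now=s['t'];tag=lambda t:model(q,np.array([t]))[0][0]
print('t',now,'reader-tag now mm',((s['ee_pos'][:2]+OFF-tag(now))*1000).round(1),'z face',round(s['ee_pos'][2]-.0443,4),'cmd-meas',((p0-s['ee_pos'])*1000).round(1))
rows=[]
for i in range(n):
    t=now+.125*(i+1)+lead; g=tag(t)-OFF
    if st.get('wait') :
        # hold until the tag angle passes ours
        d=tag(t)-q[4:6];a=p0[:2]+OFF-q[4:6]
        if d[0]*a[1]-d[1]*a[0]>0 : g=p0[:2]
        else: st['wait']=0
    rows.append((M.T@(np.array([*g,zs[i]])-p0)*1000).round(0).astype(int).tolist()+[0,0,0,15])
st['p']=(p0+M@np.array(rows[-1][:3])/1000).tolist()
json.dump(st,open('cmd.json','w'));print(json.dumps(rows)); th=model(q,np.array([now,now+.01]))[1];print('w',(th[1]-th[0])*100)
E
python3 - <<'E'
from h import *
p,r=tool();json.dump(dict(M=r.as_matrix().tolist(),p=p.tolist(),wait=1),open('cmd.json','w'));print(r.as_matrix().round(4).tolist())
E
python3 plan.py .03 "[.249]*10"
```

```text
[[0.0, 0.5454, 0.8382], [0.0001, 0.8382, -0.5454], [-1.0, 0.0001, 0.0]]
t 15.525 reader-tag now mm [-75.2 -13.7] z face 0.2045 cmd-meas [0. 0. 0.]
[[0, 0, 0, 0, 0, 0, 15], [0, 0, 0, 0, 0, 0, 15], [0, 0, 0, 0, 0, 0, 15], [0, 0, 0, 0, 0, 0, 15], [0, 0, 0, 0, 0, 0, 15], [0, 0, 0, 0, 0, 0, 15], [0, -3, 1, 0, 0, 0, 15], [0, -13, -3, 0, 0, 0, 15], [0, -23, -6, 0, 0, 0, 15], [0, -33, -8, 0, 0, 0, 15]]
w 0.8137377413349745
```

>>> {"fn": "apply_moves", "kwargs": {
  "series": [
    [[0,0,0,0,0,0,15],[0,0,0,0,0,0,15],[0,0,0,0,0,0,15],[0,0,0,0,0,0,15],[0,0,0,0,0,0,15],[0,0,0,0,0,0,15],[0,-3,1,0,0,0,15],[0,-13,-3,0,0,0,15],[0,-23,-6,0,0,0,15],[0,-33,-8,0,0,0,15]]
  ]
}}

```text
t: 16.77
ee_pos: [0.5103, 0.0275, 0.249]
tool_rot: [0.201, 0.678, -0.201, 0.678]
force: [0.4, 0.6, -2.7]
opening: 0.0313
```

```bash
cp cmd.json cmd1.json; python3 plan.py .05 "[.249]*3+[.24,.222,.204,.187,.173,.165,.161]"
```

```text
t 16.775 reader-tag now mm [-2.2 -2.2] z face 0.2047 cmd-meas [ 0.7  0.7 -0.1]
[[0, -13, -1, 0, 0, 0, 15], [0, -23, 0, 0, 0, 0, 15], [0, -34, 1, 0, 0, 0, 15], [9, -44, 3, 0, 0, 0, 15], [27, -53, 6, 0, 0, 0, 15], [45, -63, 10, 0, 0, 0, 15], [62, -72, 15, 0, 0, 0, 15], [76, -80, 21, 0, 0, 0, 15], [84, -88, 27, 0, 0, 0, 15], [88, -95, 34, 0, 0, 0, 15]]
w 0.771125150148233
```

```bash
cp cmd1.json cmd.json; python3 plan.py -.005 "[.249]*3+[.24,.222,.204,.187,.173,.165,.161]"
```

```text
t 16.775 reader-tag now mm [-2.2 -2.2] z face 0.2047 cmd-meas [ 0.7  0.7 -0.1]
[[0, -8, -1, 0, 0, 0, 15], [0, -19, -1, 0, 0, 0, 15], [0, -29, 0, 0, 0, 0, 15], [9, -39, 2, 0, 0, 0, 15], [27, -49, 5, 0, 0, 0, 15], [45, -59, 9, 0, 0, 0, 15], [62, -68, 13, 0, 0, 0, 15], [76, -77, 18, 0, 0, 0, 15], [84, -85, 25, 0, 0, 0, 15], [88, -92, 31, 0, 0, 0, 15]]
w 0.771125150148233
```

>>> {"fn": "apply_moves", "kwargs": {
  "series": [
    [[0,-8,-1,0,0,0,15],[0,-19,-1,0,0,0,15],[0,-29,0,0,0,0,15],[9,-39,2,0,0,0,15],[27,-49,5,0,0,0,15],[45,-59,9,0,0,0,15],[62,-68,13,0,0,0,15],[76,-77,18,0,0,0,15],[84,-85,25,0,0,0,15],[88,-92,31,0,0,0,15]]
  ]
}}

```text
t: 18.02
ee_pos: [0.487, -0.0666, 0.1605]
tool_rot: [0.201, 0.678, -0.201, 0.678]
force: [-0.4, 0.5, -2.3]
opening: 0.0314
```

```bash
cp cmd.json cmd2.json
cat > chk.py <<'E'
from fit import *
import sys
OFF=np.array([-.0015,.002]);q=np.array(json.load(open('cmd.json'))['q']);model=fit()[1]
s=readout.sense();d=grab('scene',sys.argv[1]+'.png');P=cloud(d);tg=model(q,np.array([s['t']]))[0][0]
m=(d['range_z']>0)&(np.hypot(P[...,0]-s['ee_pos'][0],P[...,1]-s['ee_pos'][1])<.045)
zc=s['ee_pos'][2]-.0443
f=m&(P[...,2]>zc+.002)&(P[...,2]<zc+.020)&(d['image'].max(-1)<90);w=m&(abs(P[...,2]-.097)<.006)&(d['image'].min(-1)>70)
for n,k in(('foot',f),('tag',w)):
    if k.sum()>10:
        a,b=P[k].min(0),P[k].max(0);print(n,k.sum(),a.round(4),b.round(4),'mid-tagmodel mm',((a+b)[:2]/2*1000-tg*1000).round(1))
E
python3 chk.py k1; python3 plan.py -.005 "[.161]*10"
```

```text
foot 106 [ 0.4699 -0.0907  0.1182] [ 0.5129 -0.0393  0.136 ] mid-tagmodel mm [ 5.8 -0.5]
tag 89 [ 0.4733 -0.0857  0.0913] [ 0.5078 -0.046   0.1013] mid-tagmodel mm [ 5.  -1.4]
t 18.075 reader-tag now mm [-1.   2.4] z face 0.1159 cmd-meas [-0.1  2.2  0.7]
[[0, -9, 11, 0, 0, 0, 15], [0, -15, 19, 0, 0, 0, 15], [0, -20, 27, 0, 0, 0, 15], [0, -24, 36, 0, 0, 0, 15], [0, -28, 46, 0, 0, 0, 15], [0, -30, 55, 0, 0, 0, 15], [0, -32, 64, 0, 0, 0, 15], [0, -32, 74, 0, 0, 0, 15], [0, -32, 84, 0, 0, 0, 15], [0, -32, 93, 0, 0, 0, 15]]
w 0.7283825011008105
```

>>> {"fn": "apply_moves", "kwargs": {
  "series": [
    [[0,-9,11,0,0,0,15],[0,-15,19,0,0,0,15],[0,-20,27,0,0,0,15],[0,-24,36,0,0,0,15],[0,-28,46,0,0,0,15],[0,-30,55,0,0,0,15],[0,-32,64,0,0,0,15],[0,-32,74,0,0,0,15],[0,-32,84,0,0,0,15],[0,-32,93,0,0,0,15]]
  ]
}}

```text
t: 19.32
ee_pos: [0.548, -0.1436, 0.1608]
tool_rot: [0.201, 0.678, -0.201, 0.678]
force: [-0.3, 0.2, -2.2]
opening: 0.0316
```

```bash
python3 plan.py -.005 "[.161]*10"
```

```text
t 19.325 reader-tag now mm [ 0.  -0.4] z face 0.1165 cmd-meas [-0.6  0.2  0.1]
[[0, 2, 9, 0, 0, 0, 15], [0, 5, 18, 0, 0, 0, 15], [0, 8, 27, 0, 0, 0, 15], [0, 12, 36, 0, 0, 0, 15], [0, 16, 44, 0, 0, 0, 15], [0, 21, 51, 0, 0, 0, 15], [0, 27, 58, 0, 0, 0, 15], [0, 33, 65, 0, 0, 0, 15], [0, 40, 71, 0, 0, 0, 15], [0, 47, 76, 0, 0, 0, 15]]
w 0.6887442456312343
```

>>> {"fn": "apply_moves", "kwargs": {
  "series": [
    [[0,2,9,0,0,0,15],[0,5,18,0,0,0,15],[0,8,27,0,0,0,15],[0,12,36,0,0,0,15],[0,16,44,0,0,0,15],[0,21,51,0,0,0,15],[0,27,58,0,0,0,15],[0,33,65,0,0,0,15],[0,40,71,0,0,0,15],[0,47,76,0,0,0,15]]
  ]
}}

```text
t: 20.58
ee_pos: [0.6372, -0.1451, 0.1608]
tool_rot: [0.201, 0.678, -0.201, 0.678]
force: [0.0, 0.6, -2.9]
opening: 0.0314
```

```bash
python3 plan.py -.005 "[.161]*10"
```

```text
t 20.575 reader-tag now mm [-0.1 -0.1] z face 0.1165 cmd-meas [-0.6 -0.3  0.1]
[[0, 8, 5, 0, 0, 0, 15], [0, 16, 9, 0, 0, 0, 15], [0, 24, 12, 0, 0, 0, 15], [0, 32, 15, 0, 0, 0, 15], [0, 41, 17, 0, 0, 0, 15], [0, 49, 18, 0, 0, 0, 15], [0, 58, 19, 0, 0, 0, 15], [0, 67, 19, 0, 0, 0, 15], [0, 75, 19, 0, 0, 0, 15], [0, 83, 17, 0, 0, 0, 15]]
w 0.6504872466460476
```

>>> {"fn": "apply_moves", "kwargs": {
  "series": [
    [[0,8,5,0,0,0,15],[0,16,9,0,0,0,15],[0,24,12,0,0,0,15],[0,32,15,0,0,0,15],[0,41,17,0,0,0,15],[0,49,18,0,0,0,15],[0,58,19,0,0,0,15],[0,67,19,0,0,0,15],[0,75,19,0,0,0,15],[0,83,17,0,0,0,15]]
  ]
}}

```text
t: 21.82
ee_pos: [0.6964, -0.0846, 0.1608]
tool_rot: [0.201, 0.678, -0.201, 0.678]
force: [-0.4, -0.5, -2.9]
opening: 0.0314
```

```bash
cp cmd.json cmd5.json; python3 chk.py k2; python3 plan.py -.005 "[.161]*10"
```

```text
foot 118 [ 0.6872 -0.1094  0.1188] [ 0.722  -0.0565  0.1364] mid-tagmodel mm [ 9.4 -0.3]
tag 98 [ 0.6923 -0.0988  0.0912] [ 0.7163 -0.059   0.1026] mid-tagmodel mm [9.1 3.7]
t 21.875 reader-tag now mm [-1.4 -1.4] z face 0.1165 cmd-meas [-0.4 -2.3  0. ]
[[0, 12, -3, 0, 0, 0, 15], [0, 20, -5, 0, 0, 0, 15], [0, 27, -9, 0, 0, 0, 15], [0, 35, -13, 0, 0, 0, 15], [0, 41, -17, 0, 0, 0, 15], [0, 48, -22, 0, 0, 0, 15], [0, 54, -27, 0, 0, 0, 15], [0, 60, -33, 0, 0, 0, 15], [0, 65, -39, 0, 0, 0, 15], [0, 70, -45, 0, 0, 0, 15]]
w 0.6121134835000319
```

>>> {"fn": "apply_moves", "kwargs": {
  "series": [
    [[0,12,-3,0,0,0,15],[0,20,-5,0,0,0,15],[0,27,-9,0,0,0,15],[0,35,-13,0,0,0,15],[0,41,-17,0,0,0,15],[0,48,-22,0,0,0,15],[0,54,-27,0,0,0,15],[0,60,-33,0,0,0,15],[0,65,-39,0,0,0,15],[0,70,-45,0,0,0,15]]
  ]
}}

```text
t: 23.12
ee_pos: [0.6965, -0.0014, 0.1609]
tool_rot: [0.201, 0.678, -0.201, 0.678]
force: [-1.0, -0.6, -1.5]
opening: 0.0316
```

```bash
python3 plan.py -.005 "[.161]*10"
```

```text
t 23.125 reader-tag now mm [0.1 0.3] z face 0.1166 cmd-meas [ 0.2 -0.5 -0.1]
[[0, 4, -7, 0, 0, 0, 15], [0, 8, -14, 0, 0, 0, 15], [0, 11, -21, 0, 0, 0, 15], [0, 14, -28, 0, 0, 0, 15], [0, 16, -35, 0, 0, 0, 15], [0, 18, -43, 0, 0, 0, 15], [0, 19, -51, 0, 0, 0, 15], [0, 19, -58, 0, 0, 0, 15], [0, 19, -66, 0, 0, 0, 15], [0, 19, -73, 0, 0, 0, 15]]
w 0.5765268022626557
```

>>> {"fn": "apply_moves", "kwargs": {
  "series": [
    [[0,4,-7,0,0,0,15],[0,8,-14,0,0,0,15],[0,11,-21,0,0,0,15],[0,14,-28,0,0,0,15],[0,16,-35,0,0,0,15],[0,18,-43,0,0,0,15],[0,19,-51,0,0,0,15],[0,19,-58,0,0,0,15],[0,19,-66,0,0,0,15],[0,19,-73,0,0,0,15]]
  ]
}}

```text
t: 24.38
ee_pos: [0.6454, 0.0541, 0.1609]
tool_rot: [0.201, 0.678, -0.201, 0.678]
force: [0.3, 0.4, -2.6]
opening: 0.0315
```

```bash
python3 plan.py -.005 "[.161]*10"
```

```text
t 24.375 reader-tag now mm [-0.1  0.1] z face 0.1166 cmd-meas [ 0.5 -0.2 -0.1]
[[0, -1, -7, 0, 0, 0, 15], [0, -2, -15, 0, 0, 0, 15], [0, -4, -22, 0, 0, 0, 15], [0, -7, -29, 0, 0, 0, 15], [0, -9, -35, 0, 0, 0, 15], [0, -13, -42, 0, 0, 0, 15], [0, -16, -48, 0, 0, 0, 15], [0, -20, -54, 0, 0, 0, 15], [0, -25, -60, 0, 0, 0, 15], [0, -29, -65, 0, 0, 0, 15]]
w 0.5421801941220217
```

>>> {"fn": "apply_moves", "kwargs": {
  "series": [
    [[0,-1,-7,0,0,0,15],[0,-2,-15,0,0,0,15],[0,-4,-22,0,0,0,15],[0,-7,-29,0,0,0,15],[0,-9,-35,0,0,0,15],[0,-13,-42,0,0,0,15],[0,-16,-48,0,0,0,15],[0,-20,-54,0,0,0,15],[0,-25,-60,0,0,0,15],[0,-29,-65,0,0,0,15]]
  ]
}}

```text
t: 25.62
ee_pos: [0.575, 0.0649, 0.1609]
tool_rot: [0.201, 0.678, -0.201, 0.678]
force: [0.7, -0.6, -3.5]
opening: 0.0316
```

```bash
cp cmd.json cmd8.json; python3 plan.py -.005 "[.161]*10"
```

```text
t 25.625 reader-tag now mm [-0.3  0.1] z face 0.1166 cmd-meas [ 0.5  0.1 -0. ]
[[0, -5, -5, 0, 0, 0, 15], [0, -10, -9, 0, 0, 0, 15], [0, -16, -14, 0, 0, 0, 15], [0, -21, -17, 0, 0, 0, 15], [0, -27, -21, 0, 0, 0, 15], [0, -33, -24, 0, 0, 0, 15], [0, -39, -27, 0, 0, 0, 15], [0, -46, -29, 0, 0, 0, 15], [0, -52, -31, 0, 0, 0, 15], [0, -58, -32, 0, 0, 0, 15]]
w 0.509030446808012
```

>>> {"fn": "apply_moves", "kwargs": {
  "series": [
    [[0,-5,-5,0,0,0,15],[0,-10,-9,0,0,0,15],[0,-16,-14,0,0,0,15],[0,-21,-17,0,0,0,15],[0,-27,-21,0,0,0,15],[0,-33,-24,0,0,0,15],[0,-39,-27,0,0,0,15],[0,-46,-29,0,0,0,15],[0,-52,-31,0,0,0,15],[0,-58,-32,0,0,0,15]]
  ]
}}

```text
t: 26.88
ee_pos: [0.5168, 0.0335, 0.1609]
tool_rot: [0.201, 0.678, -0.201, 0.678]
force: [-0.9, -0.3, -3.1]
opening: 0.031
```

```bash
python3 plan.py -.005 "[.161]*4+[.168,.185,.21,.24,.27,.285]"
```

```text
t 26.875 reader-tag now mm [ 0.5 -0.1] z face 0.1166 cmd-meas [ 0.3  0.3 -0. ]
[[0, -7, -2, 0, 0, 0, 15], [0, -13, -2, 0, 0, 0, 15], [0, -20, -3, 0, 0, 0, 15], [0, -26, -3, 0, 0, 0, 15], [-7, -32, -2, 0, 0, 0, 15], [-24, -39, -2, 0, 0, 0, 15], [-49, -45, 0, 0, 0, 0, 15], [-79, -51, 1, 0, 0, 0, 15], [-109, -57, 3, 0, 0, 0, 15], [-124, -63, 5, 0, 0, 0, 15]]
w 0.4770358538493724
```

>>> {"fn": "apply_moves", "kwargs": {
  "series": [
    [[0,-7,-2,0,0,0,15],[0,-13,-2,0,0,0,15],[0,-20,-3,0,0,0,15],[0,-26,-3,0,0,0,15],[-7,-32,-2,0,0,0,15],[-24,-39,-2,0,0,0,15],[-49,-45,0,0,0,0,15],[-79,-51,1,0,0,0,15],[-109,-57,3,0,0,0,15],[-124,-63,5,0,0,0,15]]
  ]
}}

```text
t: 28.12
ee_pos: [0.4875, -0.0219, 0.2876]
tool_rot: [0.201, 0.677, -0.201, 0.679]
force: [0.6, 0.5, -1.7]
opening: 0.0314
```

>>> {"fn": "apply_moves", "kwargs": {
  "series": [
    [[0,0,0,0,0,0,15],[0,0,0,0,0,0,15],[0,0,0,0,0,0,15],[0,0,0,0,0,0,15],[0,0,0,0,0,0,15],[0,0,0,0,0,0,15]]
  ]
}}

```text
t: 28.88
ee_pos: [0.4869, -0.0217, 0.2847]
tool_rot: [0.201, 0.678, -0.201, 0.678]
force: [-1.1, -0.1, -2.1]
opening: 0.0314
```

```bash
python3 - <<'E'
from fit import *
q=np.array(json.load(open('cmd.json'))['q']);model=fit()[1]
t=readout.sense()['t'];log(2,('scene',));print('model',model(q,np.array([t,t+.05])))
s=readout.sense();print(s['t'],s['ee_pos'],s['tool_rot'],s['opening'],s['joint_vel'].round(3),s['force'])
a=grab('scene','end.png');cv2.imwrite('pics/end.png',cv2.resize(a['image'][90:330,100:420],(640,480)))
E
```

```text
28.875 scene [204, 196, 16, 13, 150] [ 0.4862 -0.0669  0.097 ] 192.5 107.9
28.925 scene [203, 197, 16, 12, 147] [ 0.4865 -0.0688  0.097 ] 193.5 108.0
model (array([[ 0.48404924, -0.05551454],
       [ 0.48437253, -0.05784437]]), array([9.55196545, 9.57334906]))
28.975 [ 0.48690476 -0.02166724  0.28483143] [ 0.20113457  0.67790192 -0.20106546  0.67791338] 0.03117900587047406 [ 0.    -0.001  0.002 -0.002  0.001 -0.002 -0.   ] [-0.51389996 -0.35413187 -2.36044929]
```

View pics/end.png

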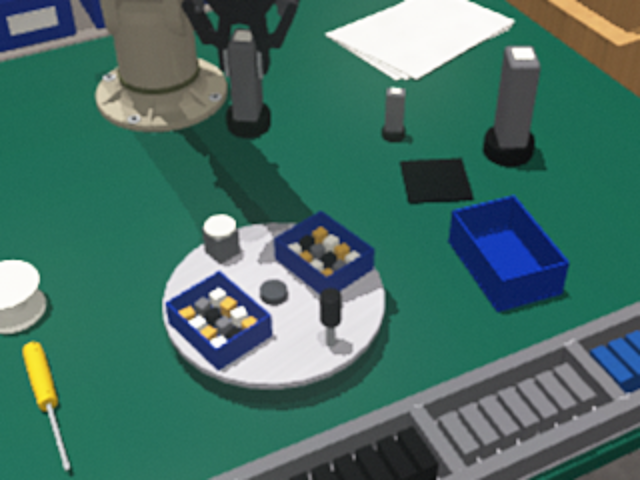

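The picture shows the reader held upright and clear, and the bystanders are untouched. However, the tag now runs about 11 mm ahead of my coasting model. I'll refit with the late fixes to find how far off centre the reader really was during the read.

```bash
python3 - <<'E'
import fit as F
from h import *
q0=np.array(json.load(open('cmd.json'))['q'])
# add tag fixes from k1,k2 images via angle of tag rim visible: use max-likelihood through disc edges
q,model,t,X,t0=F.fit();e=(model(q,t)[0]-X)*1000
print(q.round(4),'rms',np.sqrt((e**2).mean(0)).round(2),'last',e[-2:].round(1),len(t))
for tt in np.arange(18,28.5,.5):
    d=(model(q0,np.array([tt]))[0]-model(q,np.array([tt]))[0])[0]*1000
    th=model(q,np.array([tt,tt+.01]))[1];print(tt,'offset',d.round(1),np.hypot(*d).round(1),'w',((th[1]-th[0])*100).round(3))
th=model(q,np.array([28.97,28.98]))[1];print('now w',(th[1]-th[0])*100)
E
```

```text
[ 0.8341  0.9911  0.0284  0.0106  0.5932 -0.0415] rms [0.21 0.34] last [[-0.1  0.3]
 [ 0.2 -0.2]] 58
18.0 offset [-0.3  1. ] 1.1 w 0.735
18.5 offset [-0.8  1.1] 1.3 w 0.72
19.0 offset [-1.3  1. ] 1.6 w 0.704
19.5 offset [-1.9  0.5] 2.0 w 0.689
20.0 offset [-2.3 -0.1] 2.3 w 0.674
20.5 offset [-2.5 -1. ] 2.7 w 0.659
21.0 offset [-2.3 -1.9] 3.1 w 0.645
21.5 offset [-1.9 -2.9] 3.4 w 0.63
22.0 offset [-1.  -3.7] 3.8 w 0.616
22.5 offset [ 0.1 -4.3] 4.3 w 0.602
23.0 offset [ 1.5 -4.4] 4.7 w 0.588
23.5 offset [ 3.  -4.2] 5.1 w 0.575
24.0 offset [ 4.4 -3.5] 5.6 w 0.561
24.5 offset [ 5.6 -2.4] 6.1 w 0.548
25.0 offset [ 6.6 -0.8] 6.6 w 0.535
25.5 offset [7.1 1. ] 7.1 w 0.522
26.0 offset [7.1 3. ] 7.7 w 0.51
26.5 offset [6.6 5. ] 8.3 w 0.497
27.0 offset [5.6 6.9] 8.9 w 0.485
27.5 offset [4.  8.6] 9.5 w 0.473
28.0 offset [2.1 9.9] 10.1 w 0.461
now w 0.4382579422170352
```

```bash
python3 -c "
from h import *
print(ctrl.job_done())"
```

```text
the job is handed in; nothing more can be done
None
```

I did the moving-read test and handed the job in at about t = 29 s. By my measurements it meets the conditions, but the centring drifted in the second half of the read.

- **Spin:** I pushed the knob to 1.2 rad/s, about one turn in 5 s. It then coasted untouched, and during the read it slowed from 0.73 to about 0.47 rad/s (8.6 to 13 s per turn).
- **Read:** I took the middle-sized reader from its dock and held it upright over the tag from about t = 18.0 to 27.4 s. The face was 19 to 20 mm above the tag.
- **End state:** The reader is held upright and still with its face at about 240 mm, well above the knob at 131 mm. Nothing touches the carousel, and the last picture shows the bin, reel and screwdriver where they were.

**Checks that failed or disagreed:**
- **Fingertip offset:** The real fingertips sit about 40 mm behind the reported TCP. My first push therefore passed over the knob without touching it; I corrected for the offset and pushed again.
- **Centring drift:** The carousel slowed less than my first fit predicted, so the reader gradually fell behind the tag. Fitting again afterwards puts the centring error at about 1 mm at 18 s, 5 mm at 23.4 s and 9 mm at 27.4 s. It was within about 5 mm for the first 5.4 s. That leaves out about 2 mm of uncertainty in where the reader sits in the grip, and a similar amount in camera calibration.

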